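# Open the child-safe tablet drawer with its release key

### The job

The white cabinet's drawer of dishwasher tablets is locked. Take the orange-handled release key from its wooden stand, push its rod down through the slot on top of the cabinet, feel along the slot for the pocket with the hidden latch tab and press the tab until the drawer springs out, never pushing on the cabinet with more than 25 N. Then put the key back in its stand, fully home, and leave the drawer sprung out and the things around where they are.

Things in the scene. Friction and masses are not known exactly. Their poses are not given: they have to be found in the camera images.
- cabinet: White low cabinet, blue drawer front, fixed, 200 wide (y) x 180 deep (x) x 100 mm high; origin on the worktop straight under the middle of the slot; -x is the drawer front (55 mm from the origin), +x the back (125 mm), y along the slot, z up. A steel plate round the slot stands 2 mm above the top.
- slot (a point): Middle of the slot's mouth, 102 mm above the worktop; slot 10 mm wide (cabinet's x), 54 mm long (cabinet's y). Inside, 20 mm below the mouth, is a hard flat ledge, broken by one pocket 12 mm long (y), as wide as the slot. Its middle lies up to 18 mm either way from the slot's middle: unseen and unmeasured, to be felt for; there the rod goes deeper and meets the tab 30 mm below the mouth.
- drawer (a joint): How far the drawer is out, m: 0 shut and locked. The hidden tab is sprung: about 4 N to start, 7 N at 7 mm, up to 2 N more from friction; 5 to 8 mm of travel frees the drawer, a hard stop comes at 12 mm. A spring then drives the drawer out towards the cabinet's -x to about 0.045 within a second; it stays out when the tab is let go.
- key: Release key, loose, about 0.06 kg, standing upright in the stand: an orange handle 36 (its x) x 16 (its y) x 42 mm high above a dark steel collar (28 mm across, 5 mm thick), and a steel rod 7 mm thick with a round end below it. Origin: centre of the collar's underside, on the rod's axis; z up; the handle spans z = 5 to 47 mm.
- key_tip (a point): Lower end of the key's rod, 60 mm below the key's origin on its axis.
- stand: Wooden block, fixed, 56 x 56 x 68 mm high, with a hole through its middle from above; origin on the worktop under the hole.
- stand_hole (a point): Mouth of the stand's hole, in the middle of its top, 68 mm above the worktop; the hole is 11.5 mm across with a 2 mm chamfer and goes right through. The key is home when its collar sits flat on the stand's top, so that the key's origin is at this point.
- mug: White mug, 78 mm across, 97 mm high, bystander; origin at its foot.
- jar: Glass jar with a grey lid, 71 mm across, 110 mm high, bystander; origin at its foot.
- garlic: Garlic bulb, 56 mm, bystander; origin at its foot.
- short_tin: Short food tin, 75 mm across, 58 mm high, bystander; origin at its foot.
Mind the look-alikes: they are no part of the job. What is shaped like the key but purple or turquoise is not meant.

How it is judged (in metres and radians):
On the way, in this order (a step that is already met when the one before it is completed fails the run):
1. the key's rod is in the slot, at least 15 mm deep (z of key_tip in the frame of slot below -0.015 m and x of key_tip in the frame of slot between -0.008 and 0.008 m and y of key_tip in the frame of slot between -0.03 and 0.03 m), for 0.1 s.
2. the drawer has sprung out (value of joint drawer above 0.035 m), for 0.2 s.
At the end, for the whole second after the job is handed in: The drawer is out by more than 35 mm; the key stands upright (within 0.1 rad), at rest and let go in its stand, with its origin within 6 mm of the mouth of the stand's hole (value of joint drawer above 0.035 m and distance between key and stand_hole below 0.006 m and angle between key's own z axis and vertical below 0.1 rad and linear speed of key below 0.02 m/s); the robot touches nothing.
It fails at once if the key pushes on the cabinet, its slot, ledge or tab with more than 25 N (contact force between key and cabinet above 25 N).
It fails at once if the robot itself pushes on the cabinet or drawer with more than 25 N (contact force between any of the fingers, the arm and cabinet above 25 N).
It fails at once if a bystander is moved by more than 20 mm (distance of any of mug, jar, garlic, short_tin from where it was at the start of the episode above 0.02 m).
It also fails if it takes over 72 s, if anything falls off the work surface, if the arm or the gripper's body presses on something with over 40 N, if the wrist force passes 120 N, or if a joint passes its speed limit or range.

### The arm

A 6-joint arm with a two-finger parallel gripper is mounted at the origin on a cart in front of the work surface, level with it; the furniture and walls round the work are solid. World frame = base frame: x ahead of the robot, y to its left, z up, the work surface at z = 0. Lengths are in mm, angles in rad, forces in N, time in s.
With the tool pointing down it reaches from about 400 to 925 mm from the base axis. Payload 12.5 kg.
Tool frame: the origin (TCP) lies midway between the tips of the shut fingers; the grasp point (between the pads) lies 19 mm behind it; z points along the fingers, y is the line along which they close (so a half turn about z gives the same grasp; the last joint's range is limited). The gripper opens to 95 mm and grips with 3 to 60 N. Pads are 20 mm wide; open, the fingers measure 119 mm over their backs; the gripper's body (75 mm by 180 mm) begins 59 mm behind the grasp point.
Start: joints at [-1.37, 0.491, 1.559, -0, 1.092, -0.106], TCP at [188.779, -595.827, 214.661] pointing down, gripper open.
Joint ranges: [-3.1, 3.1], [-0.84, 2.19], [0.05, 2.79], [-1.13, 4.28], [0.06, 2.93], [-2.69, 2.69]. Speed limits (rad/s): [2.22, 2.22, 2.79, 3.14, 3.14, 3.14].

### API

Orientations are given as [roll, pitch, yaw] about the fixed x, y, z axes, in that order (R = Rz(yaw) Ry(pitch) Rx(roll)).
In Python, from cell import state, read_camera, camera_info, env gives the robot as it stands.
- The arm moves only by the tool move_arm, never from a script. Its argument "commands" is a list of rows, each a list of 3 entries, a list of its own where there are three numbers: the shift along the world's x, y, z in cm, then the turn, a rotation vector about the world's x, y, z in degrees, then the opening, from 0 (shut) to 1 (fully open). A call has 1 to 10 rows; each row shifts and turns the commanded pose from where the row before left it; what a row does not reach is not made up. A row lasts 1/10 s, in which the tool goes at most 50 mm and 8.59 degrees, less where a joint would pass 70% of its speed; a pose out of reach is approached as far as the arm can. A call with a gripper value outside its range is refused whole. The fingers move at their own pace and stop on an object; the grip force is fixed at half the most. Time passes only in rows, so rows that do not move let the fingers close. It gives the time, the measured TCP pose, the force, the opening and the grip force at its end, in the units of the state.
- state(): the state, without advancing time (a new reading comes with each control period).
- read_camera(name): name is "scene" or "top" or "wrist"; returns the picture (384x512x3 uint8, blue, green, red); there is no depth.
- camera_info(name): a dict with "K" (3x3 intrinsics, pixels), "cam_to_world" (4x4, takes a point from camera to world coordinates). Camera axes: x right, y down, z forward; pixel columns grow to the right and rows downward; lengths in mm; the calibration is good to about 2 mm. A picture is of the moment at which its call begins: read the wrist's pose just before it. camera_info takes no time and is no camera call; for the wrist camera it gives the pose at the moment of the call.
- env.job_done(): hands the job in; it is judged then, once.
The state is a dict: "t": time; "joints": joint angles; "qvel": joint speeds; "tau": joint torques, N m; "eef_pos": TCP position; "tcp_rot": TCP orientation; "ft_force": force on the tool from outside, world axes, zero at the start; "moment": the same for the moment, N m; "opening": opening from 0.0 (shut) to 1.0 (fully open); "grip_force": force on a finger pad.
Only numpy, scipy, OpenCV 4.12 (cv2) and the standard library are available. Lean on these libraries where they do the work, as an engineer would, in place of code of your own. Each camera call takes 0.05 s, during which the arm holds its last target. There are 200 camera calls.

## Working session

There is one attempt and no reset: what is moved stays moved. The work goes in short steps, Python scripts to look and compute and a tool call to move; the robot and the scene stay as the last step left them, time stands still between calls to the robot, and variables do not carry over. Pictures are saved under pics/ and viewed, at most 10 in all, crops included, and the job is handed in when it is done.

Besides the shell and the picture viewer there is one more tool, called after ">>>" in YAML: its name, and indented under it one key for each argument. move_arm: Moves the arm, as the interface text tells. Its arguments: {"type":"object","properties":{"commands":{"type":"array"}},"required":["commands"]}

```bash
mkdir -p pics; python3 - <<'E'
from cell import *
import cv2
s=state();print(s['t'],s['eef_pos'],s['tcp_rot'],s['opening'])
for n in ['scene','top']:
    cv2.imwrite(f'pics/{n}0.png',read_camera(n));c=camera_info(n);print(n,c['K'].tolist() if hasattr(c['K'],'tolist') else c['K'],c['cam_to_world'])
E
```

```text
0.0 [ 188.70095993 -595.54255699  214.03566   ] [-3.14039731e+00 -1.19698754e-04  3.06752860e-01] 1.000736446513617
scene [[376.0022183566662, 0.0, 251.29809349327314], [0.0, 376.0022183566662, 186.50498866640834], [0.0, 0.0, 1.0]] [[ 7.17167903e-01 -4.02222469e-01  5.69110959e-01 -2.90869938e+02]
 [-6.96838457e-01 -4.02993436e-01  5.93306375e-01 -8.25401705e+02]
 [-9.29317384e-03 -8.22078692e-01 -5.69298043e-01  8.56502398e+02]
 [ 0.00000000e+00  0.00000000e+00  0.00000000e+00  1.00000000e+00]]
top [[428.6168610431011, 0.0, 251.86260302698378], [0.0, 428.6168610431011, 185.98676845116591], [0.0, 0.0, 1.0]] [[-1.66612298e-02 -9.94766665e-01  1.00805187e-01  3.65187407e+02]
 [-9.99427692e-01  1.95376424e-02  2.76146600e-02 -2.43242209e+01]
 [-2.94396389e-02 -1.00287401e-01 -9.94522873e-01  1.43284738e+03]
 [ 0.00000000e+00  0.00000000e+00  0.00000000e+00  1.00000000e+00]]
```

View pics/scene0.png

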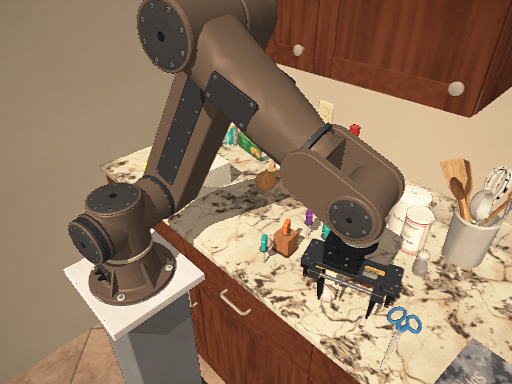

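View pics/top0.png

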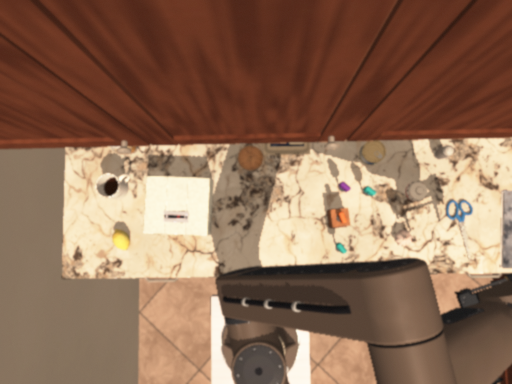

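The top view shows the cabinet at about (177,205) with its slot at (176,215). The stand with the orange key is at (339,217), and the purple and turquoise look-alikes are next to it.

```bash
cat > h.py <<'E'
from cell import *
import cv2, numpy as np
def ray(n,uv,z,ci=None):
    c=ci or camera_info(n);K=np.array(c['K']);T=np.array(c['cam_to_world'])
    d=T[:3,:3]@np.linalg.solve(K,[uv[0],uv[1],1.]);o=T[:3,3]
    return o+d*(z-o[2])/d[2]
def blobs(m,amin=5):
    n,l,st,ce=cv2.connectedComponentsWithStats(m.astype(np.uint8))
    return [(st[i].tolist(),ce[i].round(1).tolist()) for i in range(1,n) if st[i,4]>=amin]
E
python3 - <<'E'
from h import *
im=cv2.imread('pics/top0.png')
a=cv2.resize(im[180:265,300:400],None,fx=4,fy=4,interpolation=2);b=cv2.resize(im[165:250,130:230],None,fx=4,fy=4,interpolation=2)
cv2.imwrite('pics/c0.png',np.hstack([b,a]))
print('key',ray('top',(342,216),115),'stand',ray('top',(338.5,218),68))
print('slot',ray('top',(176,215.5),102))
for p in [(146,177),(210,178),(209,235),(144,234)]: print(ray('top',p,100).round())
print(camera_info('wrist'))
E
```

```text
key [ 401.33877657 -261.27864341  115.        ] stand [ 396.51862979 -258.49990451   68.        ]
slot [412.28799665 250.67435485 102.        ]
[535. 346. 100.]
[528. 144. 100.]
[350. 148. 100.]
[357. 351. 100.]
{'K': array([[272.87169496,   0.        , 256.83922225],
       [  0.        , 272.87169496, 190.70809822],
       [  0.        ,   0.        ,   1.        ]]), 'cam_to_world': array([[ 3.02128487e-01, -9.23238941e-01, -2.37377831e-01,
         2.55322179e+02],
       [-9.53265838e-01, -2.93033725e-01, -7.35899366e-02,
        -5.72538192e+02],
       [-1.61861466e-03,  2.48517793e-01, -9.68625979e-01,
         3.84863977e+02],
       [ 0.00000000e+00,  0.00000000e+00,  0.00000000e+00,
         1.00000000e+00]])}
```

View pics/c0.png

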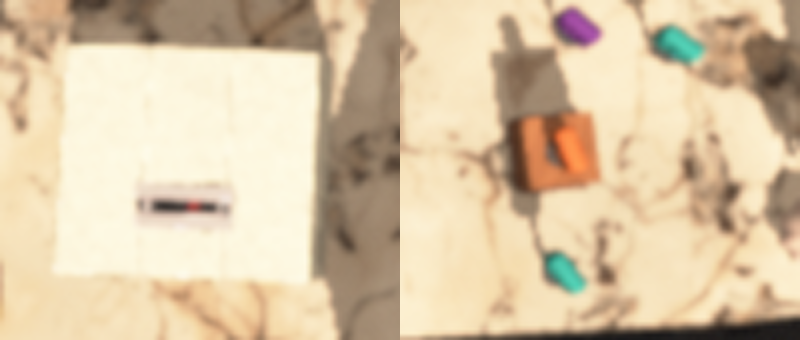

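The crop shows the handle's long axis turned roughly 20° from world x, close to the tool's present yaw. The slot has a red spot near its middle. Next I go above the stand.

>>> move_arm:
  commands:
    - [[2.1,3.35,0],[0,0,0],1]
    - [[2.1,3.35,0],[0,0,0],1]
    - [[2.1,3.35,0],[0,0,0],1]
    - [[2.1,3.35,0],[0,0,0],1]
    - [[2.1,3.35,0],[0,0,0],1]
    - [[2.1,3.35,0],[0,0,0],1]
    - [[2.1,3.35,0],[0,0,0],1]
    - [[2.1,3.35,0],[0,0,0],1]
    - [[2.1,3.35,0],[0,0,0],1]
    - [[2.1,3.35,0],[0,0,0],1]

```text
t: 1.1
eef_pos: [399.3, -259.3, 214.6]
tcp_rot: [-3.142, 0.0, 0.307]
ft_force: [-0.1, -0.7, -0.0]
opening: 1.001
grip_force: 0.0
```

```bash
python3 - <<'E'
from h import *
s=state();print(s['t'],s['eef_pos'],s['tcp_rot'],s['qvel'].round(3))
c=camera_info('wrist');im=read_camera('wrist');cv2.imwrite('pics/w0.png',im)
hsv=cv2.cvtColor(im,cv2.COLOR_BGR2HSV)
print(c['cam_to_world'])
m=(hsv[...,0]>=4)&(hsv[...,0]<=16)&(hsv[...,1]>200)&(hsv[...,2]>170)
for b in blobs(m,40): print(b,ray('wrist',b[1],115,c))
E
```

```text
1.1 [ 399.28008175 -259.3328697   214.58954863] [-3.14150896e+00  1.38560925e-04  3.06632893e-01] [ 0.821 -0.027  0.04   0.001 -0.019  0.816]
[[ 3.01970276e-01 -9.23301676e-01 -2.37335140e-01  4.65888273e+02]
 [-9.53317051e-01 -2.92656534e-01 -7.44227943e-02 -2.36115239e+02]
 [-7.42988792e-04  2.48729107e-01 -9.68572805e-01  3.85302663e+02]
 [ 0.00000000e+00  0.00000000e+00  0.00000000e+00  1.00000000e+00]]
```

View pics/w0.png

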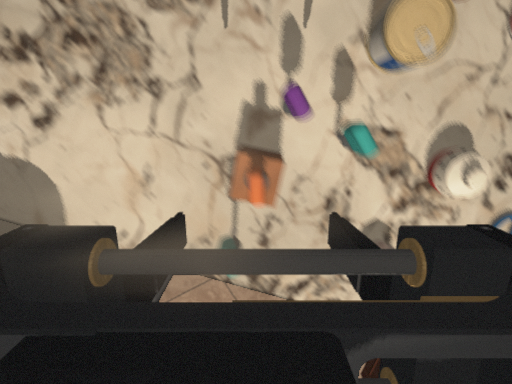

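The stand is at about (257,180) with the orange key at (258,187), but the arm was still moving, so I retake it at rest.

```bash
python3 - <<'E'
from h import *
read_camera('wrist');read_camera('wrist');read_camera('wrist')
s=state();print(s['t'],s['eef_pos'],s['qvel'].round(3))
c=camera_info('wrist');im=read_camera('wrist')
cv2.imwrite('pics/w1.png',im)
cv2.imwrite('pics/w1c.png',cv2.resize(im[130:230,180:320],None,fx=5,fy=5,interpolation=2))
h=cv2.cvtColor(im,cv2.COLOR_BGR2HSV)
m=(h[...,0]>=3)&(h[...,0]<=16)&(h[...,1]>120)&(h[...,2]>60); m[230:]=0
for b in blobs(m,40): print(b,ray('wrist',b[1],115,c))
for p in [(0,0)]: pass
np.set_printoptions(suppress=True,precision=1)
print(h[175:206:5,245:275:5].tolist())
E
```

```text
1.3 [ 399.02655148 -260.29704017  214.58063015] [-0.04   0.005 -0.004 -0.002  0.    -0.006]
([232, 155, 54, 54, 1918], [257.9, 182.9]) [ 407.50029498 -256.4299353   115.        ]
[[[12, 133, 169], [12, 97, 95], [9, 142, 120], [10, 154, 121], [12, 100, 92], [11, 138, 179]], [[12, 136, 169], [12, 104, 113], [10, 170, 215], [10, 168, 219], [10, 161, 141], [11, 131, 148]], [[12, 134, 166], [13, 78, 104], [10, 173, 220], [10, 172, 222], [10, 164, 152], [12, 128, 149]], [[12, 138, 166], [13, 74, 110], [11, 173, 223], [10, 173, 223], [10, 175, 160], [11, 138, 163]], [[11, 141, 177], [11, 140, 177], [10, 171, 225], [10, 174, 224], [10, 173, 170], [12, 142, 163]], [[12, 145, 172], [12, 142, 163], [10, 172, 225], [10, 175, 225], [9, 179, 180], [12, 143, 171]], [[18, 59, 207], [18, 62, 203], [10, 172, 225], [10, 178, 225], [10, 176, 190], [12, 143, 176]]]
```

View pics/w1c.png

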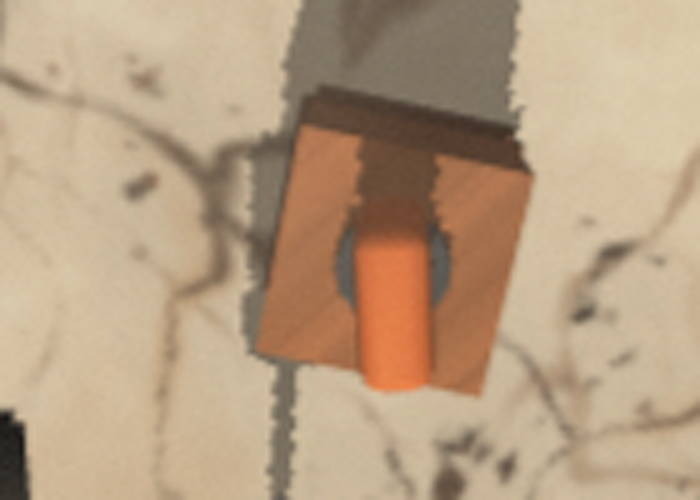

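The handle's long axis lies along the image columns, so it matches the tool's yaw. Its top face is centred at crop (394,311), and the stand's top corners are at (302,125), (533,175), (480,397) and (257,350).

```bash
python3 - <<'E'
from h import *
c=camera_info('wrist')
f=lambda u,v,z:ray('wrist',(180+u/5-.4,130+v/5-.4),z,c)[:2].round(1)
print(state()['t'],state()['eef_pos'])
print('top',f(394,311,115),'back',f(394,236,115),'front',f(398,387,115),'L',f(357,311,115),'R',f(431,311,115))
print('collar',f(394,265,72),[f(*p,68) for p in [(302,125),(533,175),(480,397),(257,350)]])
print('center',np.mean([f(*p,68) for p in [(302,125),(533,175),(480,397),(257,350)]],0))
E
```

```text
1.35 [ 398.70656768 -261.00552447  214.59471143]
top [ 398.4 -260.5] back [ 413.3 -255.7] front [ 383.1 -266.2] L [ 396.1 -253.2] R [ 400.7 -267.7]
collar [ 398.5 -260.7] [array([ 422.9, -230.5]), array([ 428.1, -285.4]), array([ 372.5, -291. ]), array([ 367.5, -235.8])]
center [ 397.75  -260.675]
```

>>> move_arm:
  commands:
    - [[0,0,-2.5],[0,0,1],1]
    - [[0,0,-2.5],[0,0,0],1]
    - [[0,0,-2.5],[0,0,0],1]
    - [[0,0,-2.5],[0,0,0],1]
    - [[0,0,-2.0],[0,0,0],1]
    - [[0,0,-1.6],[0,0,0],1]
    - [[0,0,0],[0,0,0],1]
    - [[0,0,0],[0,0,0],0]
    - [[0,0,0],[0,0,0],0]
    - [[0,0,0],[0,0,0],0]

```text
t: 2.35
eef_pos: [398.9, -261.3, 79.5]
tcp_rot: [3.14, -0.001, 0.324]
ft_force: [0.4, -0.0, 0.3]
opening: 0.805
grip_force: 0.0
```

>>> move_arm:
  commands:
    - [[0,0,0],[0,0,0],0]
    - [[0,0,0],[0,0,0],0]
    - [[0,0,0],[0,0,0],0]
    - [[0,0,0],[0,0,0],0]
    - [[0,0,0],[0,0,0],0]
    - [[0,0,0],[0,0,0],0]

```text
t: 2.95
eef_pos: [398.8, -260.8, 78.6]
tcp_rot: [3.142, 0.0, 0.324]
ft_force: [-0.2, 0.9, -0.0]
opening: 0.3
grip_force: 0.0
```

>>> move_arm:
  commands:
    - [[0,0,0],[0,0,0],0]
    - [[0,0,0],[0,0,0],0]
    - [[0,0,0],[0,0,0],0]
    - [[0,0,0],[0,0,0],0]
    - [[0,0,0],[0,0,0],0]

```text
t: 3.45
eef_pos: [398.8, -260.8, 78.6]
tcp_rot: [3.142, 0.0, 0.324]
ft_force: [0.0, -0.4, 0.2]
opening: 0.168
grip_force: 30.0
```

>>> move_arm:
  commands:
    - [[0,0,1],[0,0,0],0]
    - [[0,0,2],[0,0,0],0]
    - [[0,0,2.5],[0,0,0],0]
    - [[0,0,2.5],[0,0,0],0]
    - [[0,0,2.5],[0,0,0],0]
    - [[0,0,2.0],[0,0,0],0]
    - [[0,0,1],[0,0,0],0]
    - [[1.5,2,0],[0,0,0],0]
    - [[2,3.5,0],[0,0,0],0]
    - [[2,3.5,0],[0,0,0],0]

```text
t: 4.45
eef_pos: [454.0, -169.9, 213.7]
tcp_rot: [-3.141, 0.0, 0.323]
ft_force: [0.3, -0.5, -0.8]
opening: 0.165
grip_force: 30.0
```

>>> move_arm:
  commands:
    - [[0,4,0],[0,0,0],0]
    - [[0,4,0],[0,0,0],0]
    - [[0,4,0],[0,0,0],0]
    - [[0,4,0],[0,0,0],0]
    - [[0,4,0],[0,0,0],0]
    - [[0,4,0],[0,0,0],0]
    - [[0,4,0],[0,0,0],0]
    - [[0,4,0],[0,0,0],0]
    - [[-2,3.5,0],[0,0,0],0]
    - [[-2,3.5,0],[0,0,0],0]

```text
t: 5.45
eef_pos: [412.8, 220.5, 213.3]
tcp_rot: [3.142, 0.001, 0.324]
ft_force: [-0.3, -0.7, -1.5]
opening: 0.166
grip_force: 30.0
```

>>> move_arm:
  commands:
    - [[-2,2,0],[0,0,0],0]
    - [[-1.5,1,0],[0,0,0],0]
    - [[0,0,0],[0,0,0],0]
    - [[0,0,0],[0,0,0],0]

```text
t: 5.85
eef_pos: [378.9, 249.2, 213.7]
tcp_rot: [3.141, -0.0, 0.325]
ft_force: [0.4, -0.6, -1.1]
opening: 0.169
grip_force: 30.0
```

```bash
python3 - <<'E'
from h import *
read_camera('wrist')
s=state();print(s['t'],s['eef_pos'],s['tcp_rot'],s['qvel'].round(3),s['opening'])
c=camera_info('wrist');im=read_camera('wrist')
cv2.imwrite('pics/w2.png',im)
import pickle;pickle.dump(c,open('w2.pkl','wb'))
E
```

```text
5.9 [379.24285063 248.90958253 213.67478183] [ 3.14140711e+00 -1.21620072e-04  3.24216206e-01] [-0.014  0.002 -0.001  0.002 -0.002  0.003] 0.16954744242283268
```

View pics/w2.png

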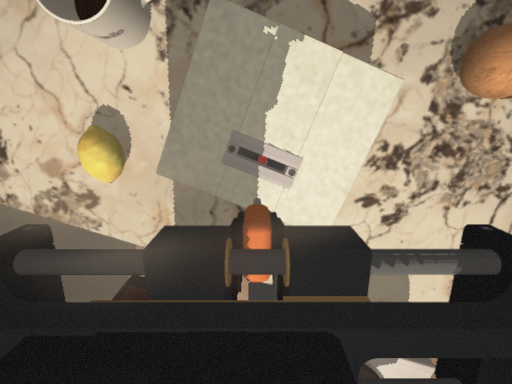

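The slot's plate is at about (263,159), with a red mark near its middle. The key hangs in the gripper at (258,235). I zoom in on the slot.

```bash
python3 - <<'E'
import cv2
im=cv2.imread('pics/w2.png');cv2.imwrite('pics/w2c.png',cv2.resize(im[120:215,210:315],None,fx=7,fy=6,interpolation=2)[:570])
E
```

```text
(no output)
```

View pics/w2c.png

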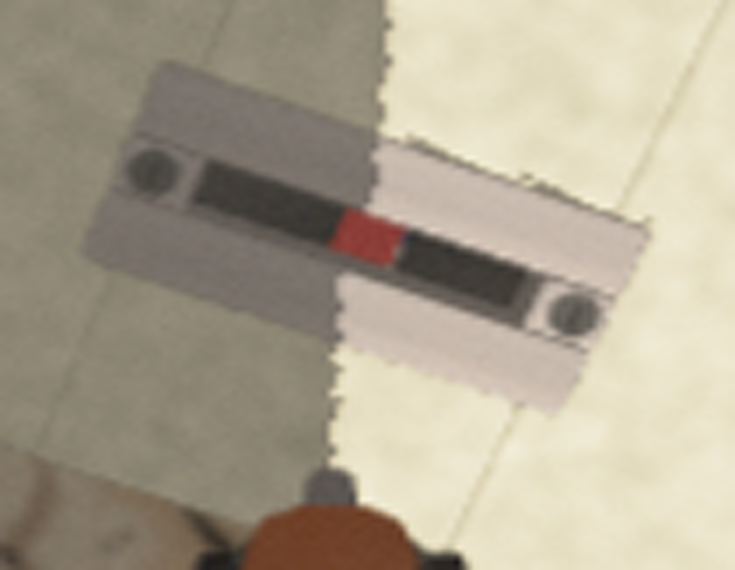

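Plate corners are at crop (165,62), (650,225), (555,412) and (83,252), screws at (152,170) and (575,313), and the red patch at (368,237). The rod tip shows at about (330,490).

```bash
python3 - <<'E'
from h import *
import pickle;c=pickle.load(open('w2.pkl','rb'))
f=lambda u,v,z:ray('wrist',(210+u/7-.43,120+v/6-.42),z,c)[:2].round(1)
P=np.array([f(*p,102) for p in [(165,62),(650,225),(555,412),(83,252)]]);print(P,P.mean(0))
a,b=f(152,170,102),f(575,313,102);print('screws',a,b,(a+b)/2)
d=(a-b)/np.linalg.norm(a-b);print('yaw',np.degrees(np.arctan2(-d[0],d[1])))
print('ends',f(193,183,102),f(530,302,102))
m=(a+b)/2
for z in (102,82,72): print('red',z,f(368,237,z),(f(368,237,z)-m)@d, [(f(*q,z)-m)@d for q in((335,230),(403,248))])
print('tip',f(330,492,143))
E
```

```text
[[429.2 293.2]
 [425.8 217. ]
 [390.1 218.8]
 [394.6 295.2]] [409.925 256.05 ]
screws [411.3 289.7] [407.8 222.2] [409.55 255.95]
yaw -2.9682340298717156
ends [411.1 283.3] [407.5 229.2]
red 102 [410.5 255.9] -0.0007397469610306857 [np.float64(4.971839325197737), np.float64(-5.498539161463288)]
red 82 [408.1 254.7] -1.3234073133133115 [np.float64(4.043456889083637), np.float64(-7.325714155249711)]
red 72 [406.8 254.1] -1.9899193252167688 [np.float64(3.4819889456488644), np.float64(-8.18677961790855)]
tip [376.8 250.5]
```

>>> move_arm:
  commands:
    - [[1,0.2,0],[0,0,0],0]
    - [[1.2,0.2,-1],[0,0,0],0]
    - [[1,0.2,-1.3],[0,0,0],0]
    - [[0,0,-1.0],[0,0,0],0]
    - [[0,0,0],[0,0,0],0]
    - [[0,0,0],[0,0,0],0]
    - [[0,0,0],[0,0,0],0]

```text
t: 6.65
eef_pos: [410.8, 255.2, 181.0]
tcp_rot: [3.142, -0.0, 0.324]
ft_force: [0.3, 0.8, 0.2]
opening: 0.17
grip_force: 30.0
```

```bash
python3 - <<'E'
from h import *
read_camera('wrist')
s=state();print(s['t'],s['eef_pos'],s['tcp_rot'],s['ft_force'],s['opening'])
c=camera_info('wrist');im=read_camera('wrist')
cv2.imwrite('pics/w3c.png',cv2.resize(im[140:240,200:320],None,fx=6,fy=6,interpolation=2))
import pickle;pickle.dump(c,open('w3.pkl','wb'))
E
```

```text
6.7 [410.76807888 255.21443837 181.11549165] [ 3.14154678e+00 -7.06300006e-04  3.24384091e-01] [ 0.28940685  0.36968429 -0.75823196] 0.16752629244772368
```

View pics/w3c.png

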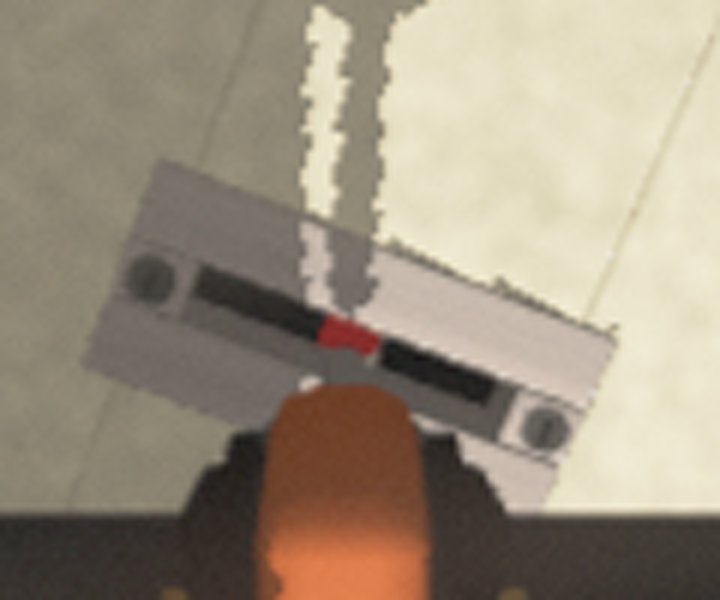

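The tip is hidden behind the handle here, but the shadow of the rod ends near the slot. Screws are at (152,278) and (546,427), and the red patch is at (349,335).

```bash
python3 - <<'E'
from h import *
import pickle;c=pickle.load(open('w3.pkl','rb'))
f=lambda u,v,z:ray('wrist',(200+u/6-.42,140+v/6-.42),z,c)[:2].round(1)
a,b=f(152,278,102),f(546,427,102);m=(a+b)/2;d=(a-b)/np.linalg.norm(a-b)
print('screws',a,b,m,np.degrees(np.arctan2(-d[0],d[1])))
n=np.array([d[1],-d[0]])
for z in (102,92,82,72): print('red',z,[(f(*q,z)-m)@d for q in((320,322),(382,345))],(f(349,335,z)-m)@n,'dark ends',[((f(*q,z)-m)@d).round(1) for q in((197,282),(495,392))])
h=lambda u,v,z:f(u,v,z)
print('handle top L/R back', f(290,540,153.5+4.7),f(425,540,158))
T=c['cam_to_world'];print(T[:3,3]-state()['eef_pos'])
E
```

```text
screws [411.  289.3] [407.7 222.2] [409.35 255.75] -2.8155566842112374
red 102 [np.float64(6.506889728665997), np.float64(-4.004995540089835)] 2.680367007002063 dark ends [np.float64(26.8), np.float64(-23.7)]
red 92 [np.float64(5.680020248802763), np.float64(-5.2313821547780055)] 0.1277144939194408 dark ends [np.float64(26.8), np.float64(-25.8)]
red 82 [np.float64(4.8531507689395825), np.float64(-6.557648053172419)] -2.424938019163184 dark ends [np.float64(26.8), np.float64(-27.8)]
red 72 [np.float64(4.026281289076403), np.float64(-7.77912257194064)] -4.977590532245751 dark ends [np.float64(26.8), np.float64(-29.8)]
handle top L/R back [398.7 260.6] [404.1 244.4]
[ 66.06443636  24.32636493 170.74695348]
```

>>> move_arm:
  commands:
    - [[0,-0.1,-0.4],[0,0,0],0]
    - [[0,0,-0.3],[0,0,0],0]
    - [[0,0,-0.2],[0,0,0],0]
    - [[0,0,-0.1],[0,0,0],0]
    - [[0,0,-0.1],[0,0,0],0]
    - [[0,0,0],[0,0,0],0]

```text
t: 7.35
eef_pos: [410.8, 254.2, 169.6]
tcp_rot: [3.141, 0.0, 0.324]
ft_force: [0.2, 0.3, -1.4]
opening: 0.167
grip_force: 30.0
```

>>> move_arm:
  commands:
    - [[0,0,-0.1],[0,0,0],0]
    - [[0,0,-0.1],[0,0,0],0]
    - [[0,0,0],[0,0,0],0]

```text
t: 7.65
eef_pos: [410.7, 254.2, 167.6]
tcp_rot: [3.141, 0.0, 0.324]
ft_force: [-0.1, 0.4, -1.3]
opening: 0.168
grip_force: 30.0
```

>>> move_arm:
  commands:
    - [[0,0,-0.2],[0,0,0],0]
    - [[0,0,-0.2],[0,0,0],0]
    - [[0,0,-0.2],[0,0,0],0]
    - [[0,0,-0.2],[0,0,0],0]
    - [[0,0,-0.2],[0,0,0],0]
    - [[0,0,-0.1],[0,0,0],0]
    - [[0,0,0],[0,0,0],0]

```text
t: 8.35
eef_pos: [410.7, 254.1, 156.5]
tcp_rot: [3.141, 0.0, 0.324]
ft_force: [-1.4, -0.8, 0.0]
opening: 0.167
grip_force: 30.0
```

>>> move_arm:
  commands:
    - [[0,0,-0.1],[0,0,0],0]
    - [[0,0,-0.1],[0,0,0],0]
    - [[0,0,-0.1],[0,0,0],0]
    - [[0,0,0],[0,0,0],0]

```text
t: 8.75
eef_pos: [410.7, 254.1, 153.5]
tcp_rot: [3.141, 0.0, 0.324]
ft_force: [-0.2, 0.0, -0.3]
opening: 0.167
grip_force: 30.0
```

>>> move_arm:
  commands:
    - [[0,0,-0.05],[0,0,0],0]
    - [[0,0,-0.05],[0,0,0],0]
    - [[0,0,0],[0,0,0],0]

```text
t: 9.05
eef_pos: [410.8, 254.2, 152.6]
tcp_rot: [3.142, 0.0, 0.324]
ft_force: [-0.4, -0.6, -0.8]
opening: 0.167
grip_force: 30.0
```

>>> move_arm:
  commands:
    - [[0,0,-0.05],[0,0,0],0]
    - [[0,0,0],[0,0,0],0]

```text
t: 9.25
eef_pos: [410.8, 254.1, 152.1]
tcp_rot: [3.142, 0.0, 0.324]
ft_force: [0.0, 0.3, -0.4]
opening: 0.169
grip_force: 30.0
```

>>> move_arm:
  commands:
    - [[0,0,-0.05],[0,0,0],0]
    - [[0,0,-0.05],[0,0,0],0]
    - [[0,0,0],[0,0,0],0]

```text
t: 9.55
eef_pos: [410.8, 254.2, 151.1]
tcp_rot: [3.141, 0.0, 0.324]
ft_force: [-0.7, -0.9, -0.6]
opening: 0.17
grip_force: 30.0
```

>>> move_arm:
  commands:
    - [[0,0,-0.05],[0,0,0],0]
    - [[0,0,0],[0,0,0],0]

```text
t: 9.75
eef_pos: [410.8, 254.2, 150.6]
tcp_rot: [3.141, 0.0, 0.324]
ft_force: [-0.1, -0.1, -0.7]
opening: 0.17
grip_force: 30.0
```

>>> move_arm:
  commands:
    - [[0,0,-0.05],[0,0,0],0]
    - [[0,0,-0.05],[0,0,0],0]
    - [[0,0,0],[0,0,0],0]

```text
t: 10.05
eef_pos: [410.8, 254.2, 149.6]
tcp_rot: [3.141, 0.0, 0.324]
ft_force: [-1.4, 0.4, -0.8]
opening: 0.168
grip_force: 30.0
```

>>> move_arm:
  commands:
    - [[0,0,-0.05],[0,0,0],0]
    - [[0,0,-0.05],[0,0,0],0]
    - [[0,0,0],[0,0,0],0]

```text
t: 10.35
eef_pos: [410.7, 254.2, 148.6]
tcp_rot: [3.141, 0.0, 0.324]
ft_force: [-0.5, 0.6, -0.7]
opening: 0.167
grip_force: 30.0
```

>>> move_arm:
  commands:
    - [[0,0,-0.1],[0,0,0],0]
    - [[0,0,-0.1],[0,0,0],0]
    - [[0,0,-0.1],[0,0,0],0]
    - [[0,0,-0.1],[0,0,0],0]
    - [[0,0,0],[0,0,0],0]

```text
t: 10.85
eef_pos: [410.7, 254.1, 144.5]
tcp_rot: [3.141, 0.0, 0.324]
ft_force: [-0.2, 1.5, 0.1]
opening: 0.169
grip_force: 30.0
```

>>> move_arm:
  commands:
    - [[0,0,-0.1],[0,0,0],0]
    - [[0,0,-0.1],[0,0,0],0]
    - [[0,0,-0.1],[0,0,0],0]
    - [[0,0,0],[0,0,0],0]

```text
t: 11.25
eef_pos: [410.9, 254.2, 141.9]
tcp_rot: [3.142, -0.0, 0.324]
ft_force: [-0.3, -0.4, 3.7]
opening: 0.166
grip_force: 30.0
```

>>> move_arm:
  commands:
    - [[0,0,-0.1],[0,0,0],0]
    - [[0,0,-0.1],[0,0,0],0]
    - [[0,0,-0.1],[0,0,0],0]
    - [[0,0,0],[0,0,0],0]

```text
t: 11.65
eef_pos: [410.9, 254.2, 139.0]
tcp_rot: [3.142, -0.001, 0.324]
ft_force: [-0.7, -0.4, 5.6]
opening: 0.167
grip_force: 30.0
```

>>> move_arm:
  commands:
    - [[0,0,-0.1],[0,0,0],0]
    - [[0,0,-0.1],[0,0,0],0]
    - [[0,0,0],[0,0,0],0]

```text
t: 11.95
eef_pos: [411.1, 254.2, 137.0]
tcp_rot: [3.141, -0.001, 0.324]
ft_force: [-1.1, -0.2, 4.6]
opening: 0.165
grip_force: 30.0
```

>>> move_arm:
  commands:
    - [[0,0,-0.1],[0,0,0],0]
    - [[0,0,-0.1],[0,0,0],0]
    - [[0,0,0],[0,0,0],0]

```text
t: 12.25
eef_pos: [411.1, 254.2, 135.0]
tcp_rot: [3.142, -0.001, 0.324]
ft_force: [-0.1, -0.7, 4.9]
opening: 0.166
grip_force: 30.0
```

>>> move_arm:
  commands:
    - [[0,0,-0.1],[0,0,0],0]
    - [[0,0,0],[0,0,0],0]
    - [[0,0,0],[0,0,0],0]
    - [[0,0,0],[0,0,0],0]

```text
t: 12.65
eef_pos: [411.1, 254.2, 134.0]
tcp_rot: [3.141, -0.001, 0.324]
ft_force: [-0.6, -0.2, 5.9]
opening: 0.171
grip_force: 30.0
```

```bash
python3 - <<'E'
from h import *
a=cv2.imread('pics/top0.png');im=read_camera('top')
d=cv2.absdiff(a,im).max(2)
h=cv2.cvtColor(im,cv2.COLOR_BGR2HSV);m=(abs(h[...,0].astype(int)-110)<15)&(h[...,1]>80)&(h[...,2]>40);m[:,250:]=0
print(blobs(m,5))
cv2.imwrite('pics/top1.png',np.hstack([cv2.resize(x[160:270,110:230],None,fx=3,fy=3) for x in (a,im)]))
E
```

```text
[([190, 239, 2, 4, 7], [190.6, 240.3]), ([198, 239, 2, 4, 8], [198.5, 240.5]), ([181, 247, 21, 2, 40], [191.5, 247.5])]
```

View pics/top1.png

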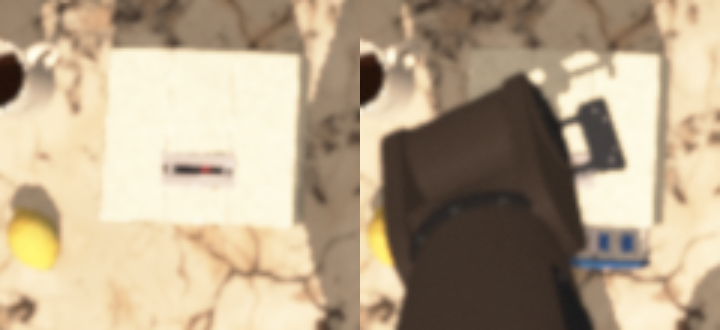

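The right half shows the drawer sprung out: its front edge is at row 248, against about 234 for the shut front, or roughly 45 mm. Now I withdraw and go back to the stand.

>>> move_arm:
  commands:
    - [[0,0,0.5],[0,0,0],0]
    - [[0,0,1],[0,0,0],0]
    - [[0,0,1],[0,0,0],0]
    - [[0,0,1],[0,0,0],0]
    - [[0,0,1],[0,0,0],0]
    - [[0,0,1.5],[0,0,0],0]
    - [[0,0,1.5],[0,0,0],0]
    - [[0,0,0.5],[0,0,0],0]
    - [[1,-2,0],[0,0,0],0]
    - [[1.5,-3.5,0],[0,0,0],0]

```text
t: 13.7
eef_pos: [435.6, 199.6, 213.9]
tcp_rot: [-3.141, -0.0, 0.327]
ft_force: [-0.0, 0.4, -0.8]
opening: 0.169
grip_force: 30.0
```

>>> move_arm:
  commands:
    - [[1.8,-4,0],[0,0,0],0]
    - [[0,-4,0],[0,0,0],0]
    - [[0,-4,0],[0,0,0],0]
    - [[0,-4,0],[0,0,0],0]
    - [[0,-4,0],[0,0,0],0]
    - [[0,-4,0],[0,0,0],0]
    - [[0,-4,0],[0,0,0],0]
    - [[0,-4,0],[0,0,0],0]
    - [[0,-4,0],[0,0,0],0]
    - [[-2,-3.5,0],[0,0,0],0]

```text
t: 14.7
eef_pos: [434.4, -198.0, 213.5]
tcp_rot: [3.141, -0.0, 0.324]
ft_force: [0.5, 0.5, -0.6]
opening: 0.169
grip_force: 30.0
```

>>> move_arm:
  commands:
    - [[-2,-3,0],[0,0,0],0]
    - [[-2,-2.5,0],[0,0,0],0]
    - [[-1.5,-1,0],[0,0,0],0]
    - [[0,0,0],[0,0,0],0]
    - [[0,0,0],[0,0,0],0]

```text
t: 15.2
eef_pos: [378.8, -260.8, 213.7]
tcp_rot: [-3.142, -0.0, 0.323]
ft_force: [-0.9, 0.0, -0.5]
opening: 0.167
grip_force: 30.0
```

>>> move_arm:
  commands:
    - [[1,0,0],[0,0,0],0]
    - [[1,0,0],[0,0,0],0]
    - [[0,0,-2],[0,0,0],0]
    - [[0,0,-2],[0,0,0],0]
    - [[0,0,-1.5],[0,0,0],0]
    - [[0,0,-1],[0,0,0],0]
    - [[0,0,-0.5],[0,0,0],0]
    - [[0,0,-0.3],[0,0,0],0]
    - [[0,0,-0.2],[0,0,0],0]
    - [[0,0,0],[0,0,0],0]

```text
t: 16.2
eef_pos: [398.9, -260.9, 138.9]
tcp_rot: [3.141, -0.0, 0.324]
ft_force: [0.8, 0.1, 0.0]
opening: 0.165
grip_force: 30.0
```

>>> move_arm:
  commands:
    - [[0,0,-0.2],[0,0,0],0]
    - [[0,0,-0.2],[0,0,0],0]
    - [[0,0,-0.2],[0,0,0],0]
    - [[0,0,0],[0,0,0],0]

```text
t: 16.6
eef_pos: [398.7, -260.8, 132.5]
tcp_rot: [-3.141, 0.0, 0.324]
ft_force: [-0.3, -0.7, -0.2]
opening: 0.166
grip_force: 30.0
```

Tip is inside the hole with no force. Going on down to about 82.

>>> move_arm:
  commands:
    - [[0,0,-0.5],[0,0,0],0]
    - [[0,0,-0.7],[0,0,0],0]
    - [[0,0,-0.8],[0,0,0],0]
    - [[0,0,-0.8],[0,0,0],0]
    - [[0,0,-0.8],[0,0,0],0]
    - [[0,0,-0.7],[0,0,0],0]
    - [[0,0,-0.5],[0,0,0],0]
    - [[0,0,-0.2],[0,0,0],0]
    - [[0,0,0],[0,0,0],0]

```text
t: 17.5
eef_pos: [398.7, -260.8, 82.4]
tcp_rot: [-3.141, 0.0, 0.324]
ft_force: [0.5, 0.1, -0.2]
opening: 0.168
grip_force: 30.0
```

>>> move_arm:
  commands:
    - [[0,0,-0.1],[0,0,0],0]
    - [[0,0,-0.1],[0,0,0],0]
    - [[0,0,-0.05],[0,0,0],0]
    - [[0,0,-0.05],[0,0,0],0]
    - [[0,0,0],[0,0,0],0]

```text
t: 18.0
eef_pos: [398.8, -260.8, 79.7]
tcp_rot: [3.141, -0.0, 0.324]
ft_force: [-0.2, 1.0, -0.4]
opening: 0.169
grip_force: 30.0
```

>>> move_arm:
  commands:
    - [[0,0,-0.05],[0,0,0],0]
    - [[0,0,-0.05],[0,0,0],0]
    - [[0,0,0],[0,0,0],0]

```text
t: 18.3
eef_pos: [398.8, -260.8, 78.6]
tcp_rot: [3.142, 0.0, 0.324]
ft_force: [-0.5, -0.8, -0.3]
opening: 0.168
grip_force: 30.0
```

>>> move_arm:
  commands:
    - [[0,0,-0.05],[0,0,0],0]
    - [[0,0,0],[0,0,0],0]

```text
t: 18.5
eef_pos: [398.8, -260.8, 78.6]
tcp_rot: [3.141, -0.0, 0.324]
ft_force: [-1.2, 1.5, 7.1]
opening: 0.166
grip_force: 30.0
```

Seated: contact comes at the original height. Now I release and rise.

>>> move_arm:
  commands:
    - [[0,0,0.05],[0,0,0],0.3]
    - [[0,0,0],[0,0,0],0.6]
    - [[0,0,0],[0,0,0],1]
    - [[0,0,0],[0,0,0],1]
    - [[0,0,0],[0,0,0],1]
    - [[0,0,0],[0,0,0],1]
    - [[0,0,0],[0,0,0],1]
    - [[0,0,1],[0,0,0],1]
    - [[0,0,2],[0,0,0],1]
    - [[0,0,2.5],[0,0,0],1]

```text
t: 19.5
eef_pos: [398.5, -260.6, 134.4]
tcp_rot: [-3.14, 0.001, 0.324]
ft_force: [0.7, -0.5, -0.4]
opening: 0.951
grip_force: 0.0
```

>>> move_arm:
  commands:
    - [[0,0,2.5],[0,0,0],1]
    - [[0,0,2.5],[0,0,0],1]
    - [[0,0,2],[0,0,0],1]
    - [[0,0,1],[0,0,0],1]
    - [[0,0,0],[0,0,0],1]
    - [[0,0,0],[0,0,0],1]

```text
t: 20.1
eef_pos: [398.5, -260.6, 213.2]
tcp_rot: [-3.141, 0.0, 0.324]
ft_force: [-0.8, -0.4, -0.3]
opening: 1.003
grip_force: 0.0
```

```bash
python3 - <<'E'
from h import *
s=state();print(s['t'],s['eef_pos'],s['opening'],s['ft_force'])
w=read_camera('wrist');t=read_camera('top')
h=cv2.cvtColor(t,cv2.COLOR_BGR2HSV);m=(abs(h[...,0].astype(int)-110)<15)&(h[...,1]>80)&(h[...,2]>40);m[:,250:]=0
print([b for b in blobs(m,5)])
r=lambda x,f:cv2.resize(x,(int(x.shape[1]*f),400),interpolation=2)
cv2.imwrite('pics/fin.png',np.hstack([cv2.resize(w[130:230,180:280],(400,400)),cv2.resize(t[160:260,110:210],(400,400))]))
E
```

```text
20.1 [ 398.52010373 -260.61695388  213.1818964 ] 1.0032119924777336 [-0.81549745 -0.38991665 -0.28024159]
[([158, 237, 3, 5, 11], [159.0, 239.0]), ([166, 238, 3, 4, 10], [167.0, 239.5]), ([174, 238, 3, 4, 10], [174.8, 239.5]), ([182, 238, 3, 5, 12], [182.9, 239.8]), ([190, 239, 2, 4, 8], [190.5, 240.5]), ([198, 239, 2, 4, 8], [198.5, 240.5]), ([151, 246, 25, 2, 29], [164.2, 246.2]), ([177, 247, 25, 2, 28], [188.9, 247.5])]
```

View pics/fin.png

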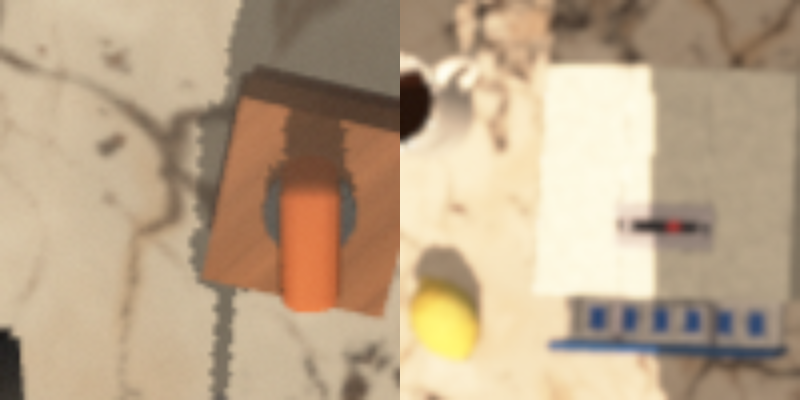

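The left half shows the key upright and seated in its stand, as at the start (handle at (310,240)). The right half shows the drawer out, with its front edge at row 345.

```bash
python3 -c "
from cell import *
print(env.job_done())"
```

```text
the job is handed in; nothing more can be done
None
```

I handed the job in at about 20 s: the drawer is out by roughly 45 mm, the key is back home in its stand and let go, the highest force I read at the wrist was about 7 N, and I saw no verdict.

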